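# Cover the instrument tray with the lid from the drying rack

### The arm

A 6-joint arm with a two-finger parallel gripper is mounted at the origin on the work surface. World frame = base frame: x ahead of the robot, y to its left, z up, the work surface at z = 0. Lengths are in m, angles in rad, forces in N, time in s.
With the tool pointing down it reaches from about 0.25 to 0.725 m from the base axis. Payload 4 kg.
Tool frame: the origin (TCP) lies at the very end of the fingers, on their centre line; the grasp point (between the pads) lies 19 mm behind it; z points along the fingers, y is the line along which they close (so a half turn about z gives the same grasp; the last joint's range is limited). The gripper opens to 85 mm and grips with 20 to 120 N. Pads are 22 mm wide; open, the fingers measure 114 mm over their backs; the gripper's body (76 mm by 85 mm) begins 54 mm behind the grasp point. The pads swing forward as they close: fully open they stand 13 mm farther back than shut.
Start: joints at [-1.287, 0.241, 0.005, 1.335, 0, 1.571], TCP at [0.14, -0.48, 0.231] pointing down, gripper open.
Joint ranges: [-2.72, 2.72], [-1.05, 1.87], [-1.09, 1.28], [-1.99, 2.15], [-1.42, 1.44], [-3.14, 3.14]. Speed limits (rad/s): [2.79, 2.79, 3.14, 3.14, 3.14, 3.14].

### API

Orientations are given as a unit quaternion [x, y, z, w].
In Python, from workcell import monitor, viewer, job gives the robot as it stands.
- The arm moves only by the tool arm_command, never from a script. Its argument "increments" is a list of rows, each an object of numbers: "dx", "dy", "dz": the shift along the tool's x, y, z in cm; "wx", "wy", "wz": the turn, a rotation vector about the tool's x, y, z in rad; "grip": the finger opening in cm, from 0 to 8.54. In form: [{"dx": .., "dy": .., "dz": .., "wx": .., "wy": .., "wz": .., "grip": ..}, ...]. A call has 1 to 10 rows; each row is the pose to reach, as a shift and turn from the pose commanded when the call began, along the tool's axes at that moment; what a row does not reach only later rows make up. A row lasts 1/10 s, in which the tool goes at most 50 mm and 8.59 degrees, less where a joint would pass 70% of its speed; a pose out of reach is approached as far as the arm can. A call with a gripper value outside its range is refused whole. The fingers move at their own pace and stop on an object; the grip force is fixed at half the most. Time passes only in rows, so rows that repeat a pose let the fingers close. It gives the time, the measured TCP pose, the force, the opening and the grip force at its end, in the units of the state.
- monitor.get_obs(): the state, without advancing time (a new reading comes with each control period).
- viewer.camera(name): name is "side" or "top" or "wrist"; returns (picture, depth): 480x640x3 uint8, red, green, blue; 480x640 float32, m along the optical axis (not along the pixel's ray), 0 where there is no reading.
- viewer.get_calibration(name): a dict with "fovy" (degrees; the focal length in pixels is half the picture's height over the tangent of half this angle, whatever the lens; pixels are square), "cx", "cy" (the principal point, pixels), "view" (4x4, takes a point from world to camera coordinates). Camera axes: x right, y up, looking along -z (the intrinsics and any distortion apply to the point x, -y, -z); pixel columns grow to the right and rows downward; lengths in m; the calibration is good to about 2 mm. A picture is of the moment at which its call begins: read the wrist's pose just before it. get_calibration takes no time and is no camera call; for the wrist camera it gives the pose at the moment of the call.
- job.job_done(): hands the job in; it is judged then, once.
The state is a dict: "clock": time; "joint_pos": joint angles; "joint_vel": joint speeds; "tau": joint torques, N m; "eef_pos": TCP position; "tool_rot": TCP orientation; "ft_force": force on the tool from outside, world axes, zero at the start; "ft_torque": the same for the moment, N m; "grip_width": finger opening in m; "grasp_force": force on a finger pad.
Only numpy, scipy, OpenCV 4.12 (cv2) and the standard library are available. Lean on these libraries where they do the work, as an engineer would, in place of code of your own. Each camera call takes 0.05 s, during which the arm holds its last target. There are 200 camera calls.

### The job

Cover the open steel instrument tray with the lid that fits it, the middle-sized of the three standing in the drying rack. Draw that lid up out of its slot, lean it on the sloping rest with its foot on the ledge and its handle facing outward, and let go; then take it by its handle and lay it squarely on the tray so that it sits fully home all round, and let go. Do not drop the lid, and leave the other lids and everything else where they stand.

Things in the scene. Friction and masses are not known exactly. Their poses are not given: they have to be found in the camera images.
- lid: the lid to use: aluminium plate 160 x 110 x 8 mm, about 0.3 kg, upright in a slot of the rack, 160 mm side level. Origin: middle of its lower edge, mid-thickness. z up its 110 mm height, y along its length, x through it: bar handle on the -x face; on the +x face a centred step 138 x 88 mm, 5 mm thick, that drops into the tray's mouth. On the tray the -x face is uppermost
- lid_mid (a point): centre of the lid's plate, 55 mm up its z axis from its origin (mid-thickness); same axes as the lid
- lid_top (a point): middle of the lid's upper 160 mm edge as it stands in the rack, 110 mm up its z axis; same axes
- lid_handle (a point): middle of the lid's bar handle: a bar 12 x 12 mm in section, 80 mm long along the lid's y axis, its centre line 32 mm from the plate's mid-plane (22 mm clear gap to the plate), on two 10 mm posts at 34 mm either side of the middle; same axes
- lid_seat (a point): centre of the lid's underside (its +x face), the plane that rests on the tray's rim; same axes
- lid_large: another lid standing in the rack, alike but 128 mm high (160 mm long); leave it. Origin and axes as for the lid
- lid_small: another lid standing in the rack, alike but 90 mm high (160 mm long); leave it. Origin and axes as for the lid
- rack: pale green drying rack, fixed, 184 (x) by 176 mm (y): three slots across it at x = -56, 0, +56 mm, 12 mm wide, side guides 75 mm high holding the lids' ends; floor 8 mm thick; end wall 100 mm high at x = -105 mm. Origin: on the counter under the middle slot; z up. All handles face the rack's -x, roughly towards the robot
- stand: grey sloping rest, fixed, 120 x 150 mm foot: a plate 150 mm wide (y), 68 mm long up the slope, 40 degrees from level, rising to the stand's +x (away from the robot), with a ledge 24 mm deep, square to the slope, at its foot (corner at x = -45, z = 40 mm). Origin: on the counter; z up. The lid's upper 42 mm overhang the plate freely
- stand_rest (a point): where the lid's centre (lid_mid) lies when it leans properly on the rest: step against the slope, lower edge on the ledge, handle out and up (lid z up the slope, lid -x square to it). At x = -8.7 mm, z = 82 mm of the stand's frame; its axes are the stand's
- tray: open steel instrument tray, fixed, 106 mm (x) by 156 mm (y) outside, walls 4 mm, inner mouth 98 x 148 mm, standing in a shallow blue enamel dish 150 x 205 mm, 22 mm high; instruments lie in it well below the rim. Origin: on the counter under its centre; z up, rim 51 mm above the counter
- tray_rim (a point): centre of the tray's mouth at the height of its rim; its axes are the tray's
- bottle_blue: clear bottle with blue cap, 66 mm across, 190 mm tall, bystander; origin under its centre
- bottle_white: white bottle with blue cap, 72 mm across, 170 mm tall, bystander; origin under its centre
- jar: amber jar, 50 mm across, 100 mm tall, bystander; origin under its centre
- vial: small white bottle, 50 mm across, 125 mm tall, bystander; origin under its centre
- bowl: small steel bowl, 84 mm across, 45 mm tall, bystander; origin under its centre
- tub: white ceramic tub with steel lid, 84 mm across, 55 mm tall, bystander; origin under its centre
Things that resemble listed ones, but are neither listed nor needed, are in the scene too. What is shaped like the lid but green is not meant. What is shaped like the stand but red is not meant.

How it is judged:
On the way, in this order (a step that is already met when the one before it is completed fails the run):
1. the lid is drawn up out of its slot, clear of the rack's guides (z of lid_mid in the frame of rack above 0.15 m), for 0.1 s.
2. the lid leans on the sloping rest, handle out, let go and at rest (distance between lid_mid and stand_rest below 0.025 m and angle between lid's own x axis and vertical between 2.15 and 2.65 rad and contact force between the fingers and lid below 0.1 N and linear speed of lid below 0.03 m/s), for 0.2 s.
At the end, for the whole second after the job is handed in: The lid lies on the tray, handle up, its step down in the tray's mouth: underside within 2.5 mm of the rim's height, level within 3.5 degrees, centred within 10 mm and square within 7 degrees (either way round), at rest and released; the other lids and all bystanders stand where they were (horizontal distance between lid_seat and tray_rim below 0.01 m and z of lid_seat in the frame of tray between 0.0485 and 0.0535 m and angle between lid's own x axis and vertical above 3.08 rad and angle between the y axis of lid and the y axis of tray, either way round below 0.12 rad and linear speed of lid below 0.02 m/s and contact force between the fingers and lid below 0.1 N); the robot touches nothing.
It fails at once if another lid in the rack is moved by more than 30 mm (distance of any of lid_large, lid_small from where it was at the start of the episode above 0.03 m).
It fails at once if a bottle, jar, bowl or tub is moved by more than 30 mm (distance of any of bottle_blue, bottle_white, jar, vial, bowl, tub from where it was at the start of the episode above 0.03 m).
It fails at once if the lid is dropped (falls faster than 0.5 m/s out of the fingers) (linear speed of lid above 0.5 m/s and contact force between the fingers and lid below 0.05 N).
It also fails if it takes over 67 s, if anything falls off the work surface, if the arm or the gripper's body presses on something with over 40 N, if the wrist force passes 120 N, or if a joint passes its speed limit or range.

## Working session

There is one attempt and no reset: what is moved stays moved. The work goes in short steps, Python scripts to look and compute and a tool call to move; the robot and the scene stay as the last step left them, time stands still between calls to the robot, and variables do not carry over. Pictures are saved under pics/ and viewed, at most 10 in all, crops included, and the job is handed in when it is done.

Besides the shell and the picture viewer there is one more tool, called after "Call:" as name([rows], argument=value, ...), one row to a line, values as JSON. arm_command: Moves the arm, as the interface text tells. Its arguments: {"type":"object","properties":{"increments":{"type":"array","items":{"type":"object","properties":{"dx":{"type":"number"},"dy":{"type":"number"},"dz":{"type":"number"},"wx":{"type":"number"},"wy":{"type":"number"},"wz":{"type":"number"},"grip":{"type":"number"}}}}},"required":["increments"]}

```bash
mkdir -p pics; cat > h.py <<'E'
import numpy as np,cv2,json
from scipy.spatial.transform import Rotation as R
from workcell import monitor,viewer,job
def cal(n):
    c=viewer.get_calibration(n); f=240/np.tan(np.radians(c['fovy'])/2); return f,c['cx'],c['cy'],np.array(c['view']),c
def cloud(n,d,k):
    f,cx,cy,V,_=k; v,u=np.mgrid[:480,:640]
    P=np.stack([(u-cx)/f*d,-(v-cy)/f*d,-d,np.ones_like(d)],-1)
    return (P@np.linalg.inv(V).T)[...,:3]
def shot(n,fn):
    k=cal(n); p,d=viewer.camera(n); cv2.imwrite('pics/%s.png'%fn,p[...,::-1]); np.savez('pics/%s.npz'%fn,p=p,d=d,c=cloud(n,d,k)); return p,d,k
E
python3 - <<'E'
from h import *
for n in('side','top'):
    p,d,k=shot(n,n+'0'); print(k[4],np.linalg.inv(k[3])[:3,3],(d>0).mean())
print(monitor.get_obs())
E
```

```text
{'fovy': 44.71701493914287, 'cx': 319.06356750695153, 'cy': 237.08651616745004, 'view': array([[-0.96407178, -0.26559069,  0.00521401,  0.48710796],
       [ 0.16423993, -0.5805206 ,  0.7975093 , -0.16800812],
       [-0.20878421,  0.76971256,  0.60328412, -1.08844643],
       [ 0.        ,  0.        ,  0.        ,  1.        ]])} [0.26995026 0.86963005 0.7880907 ] 0.996005859375
{'fovy': 54.780614667677014, 'cx': 317.9341635378122, 'cy': 237.94145458061132, 'view': array([[ 0.02202045, -0.9995831 ,  0.01867435, -0.02195932],
       [ 0.98588035,  0.0248124 ,  0.16560278, -0.49870171],
       [-0.16599709,  0.01476403,  0.98601571, -0.89454454],
       [ 0.        ,  0.        ,  0.        ,  1.        ]])} [0.34365198 0.00363091 0.96503143] 0.9960970052083333
{'clock': 0.1, 'joint_pos': array([-1.28700040e+00,  2.41372991e-01,  3.85531794e-03,  1.33525163e+00,
        1.40933180e-05,  1.57078572e+00]), 'joint_vel': array([-0.00041791, -0.00146072,  0.00240738, -0.00144665, -0.00039682,
        0.00012083]), 'tau': array([-4.03890544e-05, -3.73137939e+01,  2.53009826e+01,  1.08234616e-02,
       -8.97602172e-05,  1.24516555e-05]), 'eef_pos': array([ 0.13984012, -0.47943331,  0.23048298]), 'tool_rot': array([ 9.89948134e-01,  1.41427433e-01, -1.32530518e-04, -9.77571671e-04]), 'ft_force': array([ 0.67030688,  0.25295383, -0.53798169]), 'ft_torque': array([-0.01800739, -0.04464223, -0.00155451]), 'grasp_force': 0.0, 'grip_width': 0.08534616901026063}
```

View pics/side0.png

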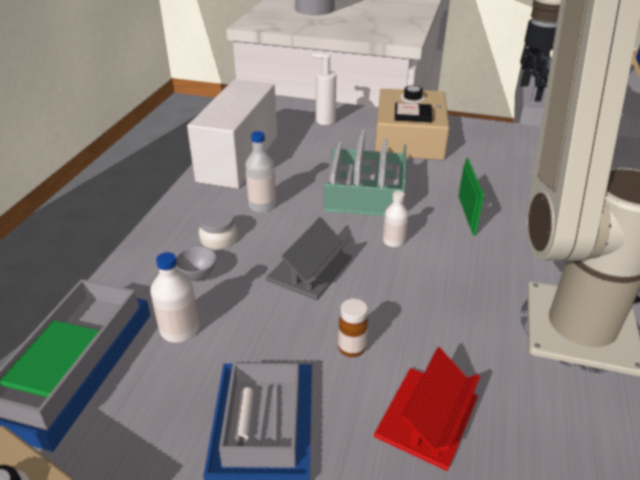

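View pics/top0.png

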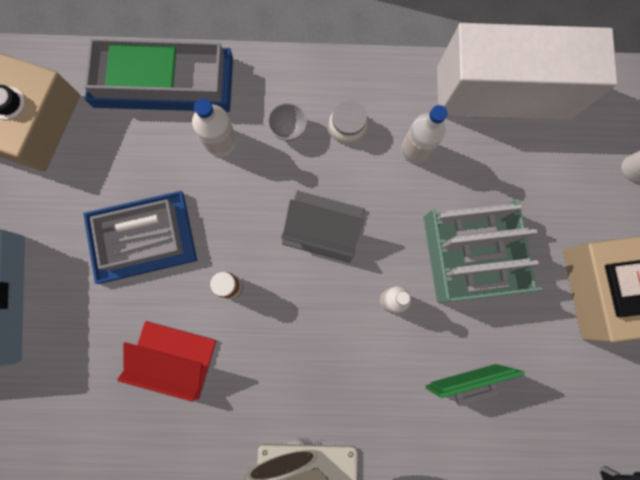

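The side view shows the rack at about (367,180) px, the grey stand at (312,258), the open tray at (262,415), and a red stand and green lids as decoys. In the top view the rack is at (480,250), the stand at (323,226) and the tray at (137,236).

```bash
python3 - <<'E'
from h import *
for n in('top','side'):
    z=np.load(f'pics/{n}0.npz'); p,c=z['p'],z['c']; hsv=cv2.cvtColor(p,cv2.COLOR_RGB2HSV)
    t=(abs(c[...,2])<.012)&(c[...,0]<.7)&(c[...,0]>.1)&(abs(c[...,1])<.5); print(n,'table z',np.median(c[t][:,2]))
    H,S,V=[hsv[...,i].astype(int) for i in range(3)]
    box=(c[...,0]>.25)&(c[...,0]<.6)&(c[...,1]>-.45)&(c[...,1]<-.15)
    g=(H>60)&(H<95)&(S>60)&(S<170)&(V>60)&box&(c[...,2]>-.01)
    q=c[g]; print('rack',len(q),q.min(0),q.max(0))
    for lo,hi in((.06,.085),(.09,.11)):
        s=q[(q[:,2]>lo)&(q[:,2]<hi)]
        if len(s)>10:
            print(lo,len(s),cv2.minAreaRect((s[:,:2]*1000).astype(np.float32)))
    a=(S<45)&box&(c[...,2]>.082)
    m=cv2.connectedComponentsWithStats(a.astype(np.uint8))
    for i in range(1,m[0]):
        if m[2][i,4]<60: continue
        s=c[m[1]==i]; zt=np.percentile(s[:,2],95); print(' lid?',m[2][i],'mean',s.mean(0).round(3),'z95',zt.round(4))
        e=s[s[:,2]>zt-.008]; print('   edge',cv2.minAreaRect((e[:,:2]*1000).astype(np.float32)))
    # tray steel rim
    tb=(c[...,0]>.3)&(c[...,0]<.6)&(c[...,1]>.2)&(c[...,1]<.5)
    r=tb&(S<60)&(abs(c[...,2]-.051)<.005); s=c[r]
    print('rim',len(s), cv2.minAreaRect((s[:,:2]*1000).astype(np.float32)), np.median(s[:,2]))
    b=tb&(H>100)&(H<125)&(S>120)&(c[...,2]>.012)&(c[...,2]<.03); s=c[b]
    print('dish',len(s), cv2.minAreaRect((s[:,:2]*1000).astype(np.float32)), np.median(s[:,2]))
    sb=(c[...,0]>.35)&(c[...,0]<.6)&(c[...,1]>-.12)&(c[...,1]<.12)&(S<70)&(c[...,2]>.03)&(V<110)
    s=c[sb]; print('stand',len(s)); 
    if len(s): print(s.min(0),s.max(0),cv2.minAreaRect((s[:,:2]*1000).astype(np.float32)))
E
```

```text
top table z 0.00028545303986382553
rack 201 [ 0.25002594 -0.38350748  0.02332987] [ 0.25765368 -0.34206891  0.11298309]
0.06 43 ((253.87184143066406, -356.24273681640625), (1.531807780265808, 29.26793670654297), 15.963868141174316)
0.09 79 ((253.7704315185547, -363.03851318359375), (7.52374267578125, 40.805328369140625), 1.1110509634017944)
 lid? [438 203  84  16 554] mean [ 0.553 -0.321  0.094] z95 0.0999
   edge ((552.015869140625, -322.9779052734375), (8.87247085571289, 159.89773559570312), 8.092958450317383)
 lid? [443 228  94  19 827] mean [ 0.496 -0.326  0.124] z95 0.1377
   edge ((496.6695556640625, -330.828369140625), (8.495744705200195, 159.42733764648438), 8.00549030303955)
 lid? [448 258  90  18 642] mean [ 0.442 -0.334  0.112] z95 0.1198
   edge ((441.25640869140625, -337.6794738769531), (8.279459953308105, 158.16297912597656), 8.113362312316895)
 lid? [391 287  19  24 351] mean [ 0.379 -0.162  0.104] z95 0.1266
   edge ((380.7524108886719, -163.3797607421875), (21.585710525512695, 21.740163803100586), 0.6235381960868835)
rim 671 ((498.6341857910156, 359.121826171875), (1
[... 1189 characters left out ...]
.6922607421875), (11.79296875, 161.49876403808594), 7.9698686599731445)
 lid? [386 191  22  25 297] mean [ 0.378 -0.158  0.106] z95 0.1272
   edge ((378.8197021484375, -163.75001525878906), (23.7380313873291, 22.69729232788086), 86.09748077392578)
rim 1169 ((497.5273742675781, 358.25592041015625), (106.23358154296875, 159.77679443359375), 14.878076553344727) 0.05159086336255525
dish 1458 ((497.64923095703125, 359.62384033203125), (148.7469024658203, 207.31394958496094), 15.137457847595215) 0.02254102539617092
stand 2287
[ 0.46005674 -0.09642004  0.03035169] [0.56528149 0.06652224 0.08720793] ((514.3718872070312, -15.460762023925781), (153.9138641357422, 78.41535186767578), 75.99746704101562)
```

Call:
arm_command([
  {"dx": 5, "dy": -0.8, "dz": -1, "wz": -0.14, "grip": 3.4},
  {"dx": 10, "dy": -1.6, "dz": -2, "wz": -0.28, "grip": 3.4},
  {"dx": 14, "dy": -2.2, "dz": -2, "wz": -0.43, "grip": 3.4},
  {"dx": 18, "dy": -2.8, "dz": -2, "wz": -0.57, "grip": 3.4},
  {"dx": 22, "dy": -3.5, "dz": -2, "wz": -0.72, "grip": 3.4},
  {"dx": 26, "dy": -4.1, "dz": -2, "wz": -0.86, "grip": 3.4},
  {"dx": 30, "dy": -4.7, "dz": -2, "wz": -1.0, "grip": 3.4},
  {"dx": 33.1, "dy": -5.2, "dz": -2, "wz": -1.14, "grip": 3.4},
  {"dx": 33.1, "dy": -5.2, "dz": -1, "wz": -1.28, "grip": 3.4},
  {"dx": 33.1, "dy": -5.2, "dz": 0, "wz": -1.426, "grip": 3.4},
])

```text
validation failed for argument at $.in...
```

```bash
cat >> h.py <<'E'
def ob(save=True):
    o=monitor.get_obs()
    print('t',o['clock'],'p',o['eef_pos'].round(4),'j',o['joint_pos'].round(3),'F',o['ft_force'].round(1),'g',round(o['grip_width'],4),round(o['grasp_force'],1))
    M=R.from_quat(o['tool_rot']).as_matrix(); print(M.round(3).tolist())
    if save: open('log.txt','a').write(json.dumps([o['joint_pos'].tolist(),o['eef_pos'].tolist(),M.tolist()])+'\n')
    return o,M
def togo(p,M2=None,R1=None):
    """tool-axis shift (cm) and rotvec to reach TCP p, rotation M2"""
    o=monitor.get_obs(); M=R.from_quat(o['tool_rot']).as_matrix()
    print('shift cm',(M.T@(np.array(p)-o['eef_pos'])*100).round(2), 'rot',None if M2 is None else R.from_matrix(M.T@M2).as_rotvec().round(4))
E
python3 - <<'E'
from h import *
open('log.txt','a').write(json.dumps([[-1.287,.24137,.003855,1.33525,0,1.5708],[.13984,-.47943,.23048],R.from_quat([.98994813,.14142743,-.0001325,-.0009776]).as_matrix().tolist()])+'\n')
ob()
for n in('top','side'):
    z=np.load(f'pics/{n}0.npz'); p,c=z['p'],z['c']; hsv=cv2.cvtColor(p,cv2.COLOR_RGB2HSV).astype(int)
    m=(c[...,0]>.35)&(c[...,0]<.6)&(c[...,1]>-.12)&(c[...,1]<.12)&(hsv[...,1]<70)&(c[...,2]>.03)&(hsv[...,2]<110)
    s=c[m]; a=np.radians(-14); ex=np.array([np.cos(a),np.sin(a)]); ey=np.array([-ex[1],ex[0]])
    X,Y,Z=s[:,:2]@ex,s[:,:2]@ey,s[:,2]
    # slope points: Z rises with X at 40deg ; offset
    q=Z-.04-np.tan(np.radians(40))*(X+.045)
    h,e=np.histogram(q,200); k=h.argmax(); ok=abs(q-e[k])<.006
    # Z-.04 = t*(X-x0+.045) -> q=-t*x0
    print(n,ok.sum(),'slope x0',-np.median(q[ok])/np.tan(np.radians(40)),'Ymid',(np.percentile(Y[ok],.5)+np.percentile(Y[ok],99.5))/2,np.ptp(Y[ok]))
    A=np.c_[X[ok],Y[ok],np.ones(ok.sum())]; l=np.linalg.lstsq(A,Z[ok],rcond=None)[0]; print(' plane',l,'ang',np.degrees(np.arctan(l[0])), 'yaw err',np.degrees(np.arctan2(l[1],l[0])))
    x0=-np.median(q[ok])/np.tan(np.radians(40)); y0=(np.percentile(Y[ok],.5)+np.percentile(Y[ok],99.5))/2
    print(' origin',x0*ex+y0*ey,'Xrange rel',X.min()-x0,X.max()-x0,'Zmax',Z.max())
E
```

```text
t 0.1 p [ 0.1398 -0.4794  0.2305] j [-1.287  0.241  0.004  1.335  0.     1.571] F [ 0.7  0.3 -0.5] g 0.0853 0.0
[[0.96, 0.28, -0.001], [0.28, -0.96, 0.002], [0.0, -0.002, -1.0]]
top 2382 slope x0 0.5313335379102442 Ymid 0.10846607704084511 0.14823639416547724
 plane [ 8.13478649e-01  8.03835401e-04 -3.54993935e-01] ang 39.12761812003659 yaw err 0.0566165577678537
 origin [ 0.54179098 -0.02329705] Xrange rel -0.06606848608375054 0.011072374466768453 Zmax 0.08690322184032595
side 1882 slope x0 0.5290850467506057 Ymid 0.1093080991337677 0.15391330637707684
 plane [ 0.83138964  0.00164889 -0.36250111] ang 39.73978437743614 yaw err 0.11363432743488486
 origin [ 0.53981298 -0.02193608] Xrange rel -0.06546171619809543 0.012956932981587288 Zmax 0.08720792712091141
```

Call:
arm_command([
  {"dx": 5, "dy": -0.8, "dz": -1, "wx": 0, "wy": 0, "wz": -0.14, "grip": 3.4},
  {"dx": 10, "dy": -1.6, "dz": -2, "wx": 0, "wy": 0, "wz": -0.28, "grip": 3.4},
  {"dx": 14, "dy": -2.2, "dz": -2, "wx": 0, "wy": 0, "wz": -0.43, "grip": 3.4},
  {"dx": 18, "dy": -2.8, "dz": -2, "wx": 0, "wy": 0, "wz": -0.57, "grip": 3.4},
  {"dx": 22, "dy": -3.5, "dz": -2, "wx": 0, "wy": 0, "wz": -0.72, "grip": 3.4},
  {"dx": 26, "dy": -4.1, "dz": -2, "wx": 0, "wy": 0, "wz": -0.86, "grip": 3.4},
  {"dx": 30, "dy": -4.7, "dz": -2, "wx": 0, "wy": 0, "wz": -1.0, "grip": 3.4},
  {"dx": 33.1, "dy": -5.2, "dz": -2, "wx": 0, "wy": 0, "wz": -1.14, "grip": 3.4},
  {"dx": 33.1, "dy": -5.2, "dz": -1, "wx": 0, "wy": 0, "wz": -1.28, "grip": 3.4},
  {"dx": 33.1, "dy": -5.2, "dz": 0, "wx": 0, "wy": 0, "wz": -1.426, "grip": 3.4},
])

```text
clock: 1.1
eef_pos: [0.4443, -0.3364, 0.2304]
tool_rot: [0.653, 0.757, -0.0, -0.0]
ft_force: [-1.5, -0.1, 0.4]
grip_width: 0.0341
grasp_force: 0.0
```

```bash
python3 - <<'E'
from h import *
o,M=ob(); p,d,k=shot('wrist','w1'); c=cloud('wrist',d,k); print(np.linalg.inv(k[3]).round(3).tolist(),k[:3],(d>0).mean())
S=cv2.cvtColor(p,cv2.COLOR_RGB2HSV)[...,1]
a=((S<45)&(c[...,2]>.082)&(c[...,2]<.15)&(c[...,0]>.38)&(c[...,0]<.6)&(d>0)).astype(np.uint8)
m=cv2.connectedComponentsWithStats(a)
for i in range(1,m[0]):
    if m[2][i,4]<300: continue
    s=c[m[1]==i]; zt=np.percentile(s[:,2],95); e=s[s[:,2]>zt-.006]; print(m[2][i],zt.round(4),cv2.minAreaRect((e[:,:2]*1000).astype(np.float32)))
togo([.443,-.3365,.086])
E
```

```text
t 1.1 p [ 0.4443 -0.3364  0.2304] j [-0.648  0.356  0.162  1.377 -0.     0.775] F [-1.5 -0.1  0.4] g 0.0341 0.0
[[-0.147, 0.989, -0.001], [0.989, 0.147, 0.0], [0.0, -0.001, -1.0]]
[[0.989, -0.141, -0.041, 0.434], [0.147, 0.949, 0.279, -0.266], [-0.0, -0.282, 0.96, 0.372], [0.0, 0.0, 0.0, 1.0]] (np.float64(335.0154153861761), 319.60314291920486, 238.87188851454704) 0.9960807291666667
[262   0  36  25 632] 0.0955 ((388.7648620605469, -177.7563934326172), (17.945436477661133, 6.569815158843994), 17.237831115722656)
[ 312  134   17  193 2872] 0.1181 ((442.8293151855469, -339.78961181640625), (7.4889750480651855, 158.3400115966797), 8.07036304473877)
[ 372  134   36  173 4215] 0.1359 ((495.32037353515625, -314.29962158203125), (8.510029792785645, 122.69668579101562), 8.190472602844238)
[ 429  135   35  181 2917] 0.0981 ((553.0485229492188, -323.91387939453125), (8.750529289245605, 158.45230102539062), 8.152364730834961)
shift cm [-0.09  0.04 14.24] rot None
```

View pics/w1.png

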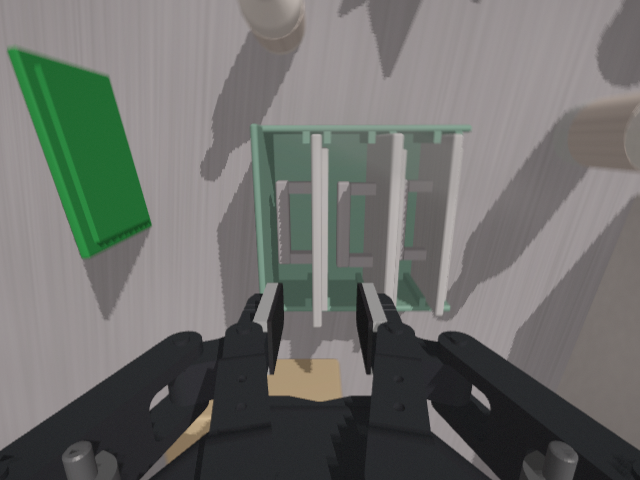

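The wrist view shows the lid's top edge at x≈317 px (rows 135-325), between the end wall at x≈260 and the large lid at x≈395. Next I descend and grip.

Call:
arm_command([
  {"dx": -0.1, "dy": 0, "dz": 4, "wx": 0, "wy": 0, "wz": 0, "grip": 3.4},
  {"dx": -0.1, "dy": 0, "dz": 8, "wx": 0, "wy": 0, "wz": 0, "grip": 3.4},
  {"dx": -0.1, "dy": 0, "dz": 11, "wx": 0, "wy": 0, "wz": 0, "grip": 3.4},
  {"dx": -0.1, "dy": 0, "dz": 13, "wx": 0, "wy": 0, "wz": 0, "grip": 3.4},
  {"dx": -0.1, "dy": 0, "dz": 14.4, "wx": 0, "wy": 0, "wz": 0, "grip": 3.4},
  {"dx": -0.1, "dy": 0, "dz": 14.4, "wx": 0, "wy": 0, "wz": 0, "grip": 1.0},
  {"dx": -0.1, "dy": 0, "dz": 14.4, "wx": 0, "wy": 0, "wz": 0, "grip": 0.5},
  {"dx": -0.1, "dy": 0, "dz": 14.4, "wx": 0, "wy": 0, "wz": 0, "grip": 0.5},
  {"dx": -0.1, "dy": 0, "dz": 14.4, "wx": 0, "wy": 0, "wz": 0, "grip": 0.5},
  {"dx": -0.1, "dy": 0, "dz": 14.4, "wx": 0, "wy": 0, "wz": 0, "grip": 0.5},
])

```text
clock: 2.15
eef_pos: [0.4435, -0.3385, 0.0878]
tool_rot: [0.656, 0.754, -0.0, 0.0]
ft_force: [-0.5, -0.2, -3.9]
grip_width: 0.0117
grasp_force: 62.2
```

```bash
python3 - <<'E'
from h import *
ob()
L=[json.loads(l) for l in open('log.txt')]
A=[];b=[]
for j,p,M in L:
    s=j[1]+j[2]; t=s+j[3]; r=np.hypot(p[0],p[1])
    A+=[[1,0,np.sin(j[1]),np.cos(s),np.sin(s),np.cos(t)],[0,1,np.cos(j[1]),-np.sin(s),np.cos(s),-np.sin(t)]]; b+=[r,p[2]]
    print(r, np.arctan2(p[1],p[0])-j[0])
x,res,rk,sv=np.linalg.lstsq(np.array(A),np.array(b),rcond=None); print(x,rk,sv)
E
```

```text
t 2.15 p [ 0.4435 -0.3385  0.0878] j [-0.652  0.454 -0.078  1.039 -0.     0.78 ] F [-0.5 -0.2 -3.9] g 0.0117 62.2
[[-0.138, 0.99, 0.0], [0.99, 0.138, -0.0], [-0.0, 0.0, -1.0]]
0.4994080000360427 9.796638272829838e-06
0.49941120809962125 8.564729693016915e-06
0.557306547383211 -4.205133516110848e-05
0.557898363317319 -3.455933668550237e-05
[ 0.13417227 -1.18787618  2.46221221  0.26218561 -2.00895785 -1.04007806] 6 [3.96629984 2.85060299 0.30374593 0.15927213 0.1544359  0.03238054]
```

Call:
arm_command([
  {"dx": 0, "dy": 0, "dz": -1, "wx": 0, "wy": 0, "wz": 0, "grip": 0.5},
  {"dx": 0, "dy": 0, "dz": -3, "wx": 0, "wy": 0, "wz": 0, "grip": 0.5},
  {"dx": 0, "dy": 0, "dz": -5, "wx": 0, "wy": 0, "wz": 0, "grip": 0.5},
  {"dx": 0, "dy": 0, "dz": -7.5, "wx": 0, "wy": 0, "wz": 0, "grip": 0.5},
  {"dx": 0, "dy": 0, "dz": -10, "wx": 0, "wy": 0, "wz": 0, "grip": 0.5},
  {"dx": 0, "dy": 0, "dz": -12.5, "wx": 0, "wy": 0, "wz": 0, "grip": 0.5},
  {"dx": 0, "dy": 0, "dz": -15, "wx": 0, "wy": 0, "wz": 0, "grip": 0.5},
  {"dx": 0, "dy": 0, "dz": -17.5, "wx": 0, "wy": 0, "wz": 0, "grip": 0.5},
  {"dx": 0, "dy": 0, "dz": -20, "wx": 0, "wy": 0, "wz": 0, "grip": 0.5},
  {"dx": 0, "dy": 0, "dz": -20, "wx": 0, "wy": 0, "wz": 0, "grip": 0.5},
])

```text
clock: 3.15
eef_pos: [0.4448, -0.3395, 0.2923]
tool_rot: [0.656, 0.754, 0.0, 0.005]
ft_force: [0.4, 0.0, -3.0]
grip_width: 0.0119
grasp_force: 62.3
```

```bash
python3 - <<'E'
from h import *
ob()
L=[json.loads(l) for l in open('log.txt')]
A=[];b=[]
for j,p,M in L:
    s=j[1]-j[2]; r=np.hypot(p[0],p[1])
    # all tool-down: merge tool length into z const
    A+=[[0,np.sin(j[1]),np.cos(s),np.sin(s)],[1,np.cos(j[1]),-np.sin(s),np.cos(s)]]; b+=[r,p[2]]
x,res,rk,sv=np.linalg.lstsq(np.array(A),np.array(b),rcond=None); print(x,rk,sv,res)
p,d,k=shot('side','s2'); c=cloud('side',d,k); 
E
```

```text
t 3.15 p [ 0.4448 -0.3395  0.2923] j [-0.652  0.34   0.298  1.519 -0.     0.78 ] F [ 0.4  0.  -3. ] g 0.0119 62.3
[[-0.138, 0.99, 0.007], [0.99, 0.138, -0.006], [-0.006, 0.006, -1.0]]
[-0.16786047  0.50612382  0.38993156 -0.00119385] 4 [3.82820767 2.2931454  0.26029701 0.13621932] [5.61067452e-06]
```

View pics/s2.png

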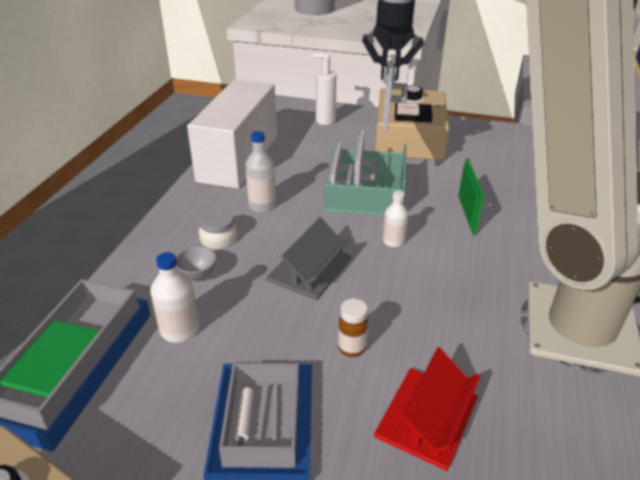

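The lid is out of the rack and hanging at px (388,95), and the others are unchanged. I'm going over the stand with a first part of the tilt so I can fit the arm's lengths.

```bash
cat >> h.py <<'E'
SY=np.radians(-14); SO=np.array([.541,-.0226,0]); ex=np.array([np.cos(SY),np.sin(SY),0]); ey=np.array([-np.sin(SY),np.cos(SY),0]); ez=np.array([0,0,1.])
def Mst(tau):
    t=np.radians(tau); lz=np.cos(t)*ex+np.sin(t)*ez; lx=np.cross(ey,lz); return np.c_[ey,lx,-lz]
E
python3 - <<'E'
from h import *
togo([.50,-.02,.33],Mst(60))
E
```

```text
shift cm [30.81  9.96 -4.11] rot [0.5215 0.1033 0.3737]
```

Call:
arm_command([
  {"dx": 2, "dy": 0.6, "dz": -1.2, "wx": 0, "wy": 0, "wz": 0, "grip": 0.5},
  {"dx": 5, "dy": 1.5, "dz": -2.5, "wx": 0.05, "wy": 0.01, "wz": 0.04, "grip": 0.5},
  {"dx": 9, "dy": 2.8, "dz": -4.1, "wx": 0.12, "wy": 0.02, "wz": 0.09, "grip": 0.5},
  {"dx": 13, "dy": 4.1, "dz": -4.1, "wx": 0.19, "wy": 0.04, "wz": 0.14, "grip": 0.5},
  {"dx": 17, "dy": 5.4, "dz": -4.1, "wx": 0.26, "wy": 0.05, "wz": 0.19, "grip": 0.5},
  {"dx": 21, "dy": 6.7, "dz": -4.1, "wx": 0.33, "wy": 0.065, "wz": 0.24, "grip": 0.5},
  {"dx": 25, "dy": 8, "dz": -4.1, "wx": 0.4, "wy": 0.08, "wz": 0.29, "grip": 0.5},
  {"dx": 28, "dy": 9, "dz": -4.1, "wx": 0.46, "wy": 0.09, "wz": 0.33, "grip": 0.5},
  {"dx": 30, "dy": 9.7, "dz": -4.1, "wx": 0.5, "wy": 0.1, "wz": 0.36, "grip": 0.5},
  {"dx": 30.8, "dy": 10, "dz": -4.1, "wx": 0.5215, "wy": 0.1033, "wz": 0.3737, "grip": 0.5},
])

```text
clock: 4.2
eef_pos: [0.4916, -0.0163, 0.3134]
tool_rot: [0.761, 0.596, -0.157, -0.203]
ft_force: [-0.2, -0.4, -3.7]
grip_width: 0.012
grasp_force: 62.5
```

```bash
cat > kin.py <<'E'
from h import *
from scipy.optimize import least_squares
# base z, pitch y (j2), -j3, j4, j5 about local z (sign s5), j6 about x
def fk(j,q,s5,s6):
    h,L2,L3,T=q[:4]; e=R.from_euler
    R1=e('z',j[0]); p=np.array([0,0,h]); A=R1*e('y',j[1]); p=p+A.apply([0,0,L2])
    A=R1*e('y',j[1]-j[2]); p=p+A.apply([L3,0,0])
    A=R1*e('y',j[1]-j[2]+j[3])*e('z',s5*j[4])
    p=p+A.apply([T,0,0]); return p,(A*e('x',s6*j[5]))
def fit():
    L=[json.loads(l) for l in open('log.txt')]; best=None
    for s5 in(1,-1):
        f=lambda q:np.concatenate([fk(j,q,s5,1)[0]-p for j,p,M in L])
        r=least_squares(f,[.2,.5,.39,.37])
        if best is None or r.cost<best[0].cost: best=(r,s5)
    r,s5=best
    # tool axes relation: tool z = A x-axis; find roll sign
    err={}
    for s6 in(1,-1):
        C=[(fk(j,r.x,s5,s6)[1].inv()*R.from_matrix(M)) for j,p,M in L]; err[s6]=(max((C[0].inv()*c).magnitude() for c in C),C[0])
    s6=min(err,key=lambda k:err[k][0]); return r.x,s5,s6,err[s6][1],np.abs(r.fun).max(),err[s6][0]
LO=[-2.72,-1.05,-1.09,-1.99,-1.42,-3.14];HI=[2.72,1.87,1.28,2.15,1.44,3.14]
def ik(p,M,F,j0):
    q,s5,s6,C=F[:4]
    def f(j):
        a,A=fk(j,q,s5,s6); return np.r_[(a-p)*10,(R.from_matrix(M).inv()*(A*C)).as_rotvec()]
    r=least_squares(f,np.clip(j0,np.array(LO)+.01,np.array(HI)-.01),bounds=(LO,HI)); return r.x,np.linalg.norm(f(r.x)[:3])/10,np.linalg.norm(f(r.x)[3:])
E
python3 - <<'E'
from kin import *
o,M=ob(); F=fit(); print(F[:3],F[4:])
for tau in(40,43,46,50):
    t=np.radians(tau)
    p=SO-.045*ex+.04*ez+.080*(np.cos(t)*ex+np.sin(t)*ez)+.0065*(-np.sin(t)*ex+np.cos(t)*ez)
    for lift in(0,.04): 
        j,a,b=ik(p+lift*ez,Mst(tau),F,o['joint_pos']); print(tau,lift,p.round(3),j.round(3),round(a,4),round(b,4))
E
```

```text
t 4.2 p [ 0.4916 -0.0163  0.3134] j [-0.084  0.652  0.715  2.146  0.082  1.708] F [-0.2 -0.4 -3.7] g 0.012 62.5
[[0.241, 0.843, -0.48], [0.971, -0.207, 0.123], [0.004, -0.496, -0.868]]
(array([0.24998013, 0.49380029, 0.39284563, 0.40673899]), 1, 1) (np.float64(0.008292002965934069), 2.030273359999341e-05)
40 0 [ 0.553 -0.026  0.096] [-0.121  1.13   0.936  2.15   0.102  1.66 ] 0.0025 0.0956
40 0.04 [ 0.553 -0.026  0.096] [-0.123  1.052  0.904  2.15   0.105  1.663] 0.0038 0.1413
43 0 [ 0.55  -0.025  0.099] [-0.117  1.122  0.929  2.15   0.097  1.662] 0.0012 0.0437
43 0.04 [ 0.55  -0.025  0.099] [-0.118  1.044  0.897  2.15   0.099  1.666] 0.0024 0.0903
46 0 [ 0.547 -0.024  0.102] [-0.112  1.104  0.905  2.136  0.092  1.666] 0.0 0.0
46 0.04 [ 0.547 -0.024  0.102] [-0.113  1.036  0.89   2.15   0.094  1.669] 0.001 0.0388
50 0 [ 0.542 -0.023  0.105] [-0.108  1.014  0.773  2.023  0.088  1.676] 0.0 0.0
50 0.04 [ 0.542 -0.023  0.105] [-0.108  0.991  0.828  2.102  0.088  1.676] 0.0 0.0
```

```bash
cat >> kin.py <<'E'
U=np.cos(np.radians(40))*ex+np.sin(np.radians(40))*ez; N=-np.sin(np.radians(40))*ex+np.cos(np.radians(40))*ez
def tcp_stand(tau,ps,pn,tz=.080,tn=-.0025):
    t=np.radians(tau); u=np.cos(t)*ex+np.sin(t)*ez; v=-np.sin(t)*ex+np.cos(t)*ez
    return SO-.045*ex+.04*ez+ps*U+pn*N+tz*u+tn*v
E
python3 - <<'E'
from kin import *
o,M=ob(0); F=fit()
for tau,ps,l in((56,.002,.08),(52,.002,.06),(50,.002,.03),(48,.002,0),(46,.002,0)):
    p=tcp_stand(tau,ps,.010)+l*ez; j,a,b=ik(p,Mst(tau),F,o['joint_pos']); print(tau,l,p.round(4),j.round(3),round(a,4),round(b,4))
togo(tcp_stand(54,.002,.012)+.07*ez,Mst(54))
E
```

```text
t 4.2 p [ 0.4916 -0.0163  0.3134] j [-0.084  0.652  0.715  2.146  0.082  1.708] F [-0.2 -0.4 -3.7] g 0.012 62.5
[[0.241, 0.843, -0.48], [0.971, -0.207, 0.123], [0.004, -0.496, -0.868]]
56 0.08 [ 0.538  -0.0219  0.1939] [-0.101  0.854  0.743  2.049  0.08   1.69 ] 0.0 0.0
52 0.06 [ 0.5423 -0.0229  0.1704] [-0.106  0.944  0.819  2.105  0.085  1.68 ] 0.0 0.0
50 0.03 [ 0.5443 -0.0234  0.1386] [-0.108  1.     0.83   2.094  0.087  1.675] 0.0 0.0
48 0 [ 0.5463 -0.0239  0.1067] [-0.11   1.061  0.852  2.09   0.09   1.671] 0.0 0.0
46 0 [ 0.5483 -0.0244  0.1048] [-0.112  1.107  0.919  2.146  0.092  1.666] 0.0 0.0
shift cm [ 0.54 10.54  8.92] rot [ 0.1096 -0.0025  0.0029]
```

Call:
arm_command([
  {"dx": 0.1, "dy": 2, "dz": 1, "wx": 0.02, "wy": 0, "wz": 0, "grip": 0.5},
  {"dx": 0.2, "dy": 5, "dz": 3, "wx": 0.05, "wy": 0, "wz": 0, "grip": 0.5},
  {"dx": 0.3, "dy": 8, "dz": 6, "wx": 0.08, "wy": 0, "wz": 0, "grip": 0.5},
  {"dx": 0.5, "dy": 10, "dz": 8, "wx": 0.1, "wy": 0, "wz": 0, "grip": 0.5},
  {"dx": 0.5, "dy": 10.5, "dz": 8.9, "wx": 0.11, "wy": 0, "wz": 0, "grip": 0.5},
  {"dx": 0.5, "dy": 10.5, "dz": 8.9, "wx": 0.11, "wy": 0, "wz": 0, "grip": 0.5},
  {"dx": 0.5, "dy": 10.5, "dz": 8.9, "wx": 0.11, "wy": 0, "wz": 0, "grip": 0.5},
])

```text
clock: 4.9
eef_pos: [0.5385, -0.0248, 0.1888]
tool_rot: [0.75, 0.586, -0.187, -0.243]
ft_force: [0.3, 0.4, -2.8]
grip_width: 0.012
grasp_force: 62.7
```

```bash
python3 - <<'E'
from kin import *
o,M=ob(); F=fit(); print(F[0],F[4])
print('lid x ang from vertical',np.arccos(M[2,1]),'tau',np.degrees(np.arcsin(-M[2,2])))
for tau,l in((50,.03),(48,0),(46,0),(44,0)):
    p=tcp_stand(tau,.002,.010)+l*ez; j,a,b=ik(p,Mst(tau),F,o['joint_pos']); print(tau,l,j.round(3),round(a,4),round(b,4))
togo(tcp_stand(54,.002,.012)+.07*ez,Mst(54))
togo(tcp_stand(48,.002,.010)+.02*ez,Mst(48))
p,d,k=shot('side','s3'); cv2.imwrite('pics/s3c.png',cv2.resize(p[100:340,180:500,::-1],(800,600)))
E
```

```text
t 4.9 p [ 0.5385 -0.0248  0.1888] j [-0.097  0.886  0.777  2.079  0.09   1.69 ] F [ 0.3  0.4 -2.8] g 0.012 62.7
[[0.243, 0.788, -0.565], [0.97, -0.195, 0.145], [0.004, -0.583, -0.812]]
[0.24928037 0.48813724 0.39427419 0.40057153] 0.008633815404747766
lid x ang from vertical 2.1938204509120283 tau 54.302211480182066
50 0.03 [-0.108  0.999  0.825  2.091  0.088  1.676] 0.0 0.0
48 0 [-0.11   1.06   0.847  2.086  0.09   1.671] 0.0 0.0
46 0 [-0.112  1.106  0.914  2.142  0.092  1.667] 0.0 0.0
44 0 [-0.115  1.117  0.927  2.15   0.095  1.664] 0.0008 0.0296
shift cm [0.28 0.28 0.43] rot [ 0.0053 -0.0044  0.0012]
shift cm [0.25 4.22 4.62] rot [ 0.11   -0.0044  0.0015]
```

View pics/s3c.png

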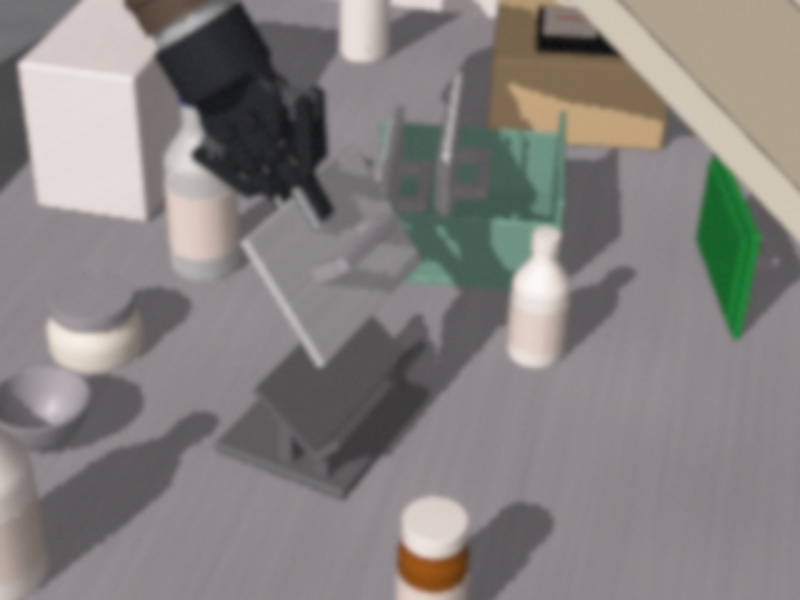

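The crop shows the lid held at about 54° above the stand, with its handle toward the robot. I'm checking how the lid sits in the fingers before lowering it.

```bash
python3 - <<'E'
from kin import *
o,M=ob(0); z=np.load('pics/s3.npz'); c,p=z['c'],z['p']
q=(c-o['eef_pos'])@M
m=(abs(q[...,0])<.12)&(abs(q[...,1]+.0015)<.012)&(q[...,2]>-.03)&(q[...,2]<.095)&(p.min(-1)>60)
s=q[m]; print(m.sum(),[np.percentile(s[:,i],[.5,2,50,98,99.5]).round(4).tolist() for i in range(3)])
f=s[(abs(s[:,1]+.0065)<.006)]; A=np.c_[f[:,0],f[:,2],np.ones(len(f))]; print(np.linalg.lstsq(A,f[:,1],rcond=None)[0])
print(cv2.minAreaRect((s[:,[0,2]]*1000).astype(np.float32)))
E
```

```text
t 4.95 p [ 0.5389 -0.0248  0.1896] j [-0.097  0.885  0.778  2.079  0.09   1.69 ] F [-0.3 -0.7 -2.9] g 0.0119 62.7
[[0.243, 0.789, -0.564], [0.97, -0.195, 0.145], [0.005, -0.582, -0.813]]
2836 [[-0.0815, -0.0781, 0.0174, 0.0772, 0.0785], [-0.013, -0.0116, -0.0082, -0.0037, -0.0009], [-0.0296, -0.0282, 0.0203, 0.0764, 0.0778]]
[ 0.00425903 -0.00107175 -0.00807609]
((-2.3846588134765625, 24.66746711730957), (165.74267578125, 109.31260681152344), 0.00818509142845869)
```

Call:
arm_command([
  {"dx": 0.05, "dy": 0.8, "dz": 0.9, "wx": 0.02, "wy": -0.001, "wz": 0, "grip": 0.5},
  {"dx": 0.1, "dy": 1.6, "dz": 1.8, "wx": 0.04, "wy": -0.002, "wz": 0, "grip": 0.5},
  {"dx": 0.15, "dy": 2.5, "dz": 2.8, "wx": 0.06, "wy": -0.003, "wz": 0, "grip": 0.5},
  {"dx": 0.2, "dy": 3.4, "dz": 3.8, "wx": 0.09, "wy": -0.004, "wz": 0, "grip": 0.5},
  {"dx": 0.25, "dy": 4.2, "dz": 4.6, "wx": 0.11, "wy": -0.004, "wz": 0, "grip": 0.5},
  {"dx": 0.25, "dy": 4.2, "dz": 4.6, "wx": 0.11, "wy": -0.004, "wz": 0, "grip": 0.5},
  {"dx": 0.25, "dy": 4.2, "dz": 4.6, "wx": 0.11, "wy": -0.004, "wz": 0, "grip": 0.5},
])

```text
clock: 5.65
eef_pos: [0.5461, -0.0234, 0.1245]
tool_rot: [0.735, 0.575, -0.221, -0.284]
ft_force: [0.2, 0.7, -3.4]
grip_width: 0.012
grasp_force: 62.7
```

```bash
python3 - <<'E'
from kin import *
o,M=ob(); print('tau',np.degrees(np.arcsin(-M[2,2])))
togo(tcp_stand(48,.002,.010)+.02*ez,Mst(48))
togo(tcp_stand(46.5,.0025,.010),Mst(46.5))
E
```

```text
t 5.65 p [ 0.5461 -0.0234  0.1245] j [-0.097  1.052  0.876  2.126  0.098  1.678] F [ 0.2  0.7 -3.4] g 0.012 62.7
[[0.241, 0.719, -0.652], [0.971, -0.178, 0.162], [0.001, -0.672, -0.741]]
tau 47.81401157399392
shift cm [-0.04 -0.12 -0.19] rot [-0.0032  0.0003  0.0016]
shift cm [-0.04  1.44  1.25] rot [0.0229 0.0003 0.0016]
```

Call:
arm_command([
  {"dx": 0, "dy": 0.4, "dz": 0.3, "wx": 0.006, "wy": 0, "wz": 0, "grip": 0.5},
  {"dx": 0, "dy": 0.8, "dz": 0.6, "wx": 0.012, "wy": 0, "wz": 0, "grip": 0.5},
  {"dx": 0, "dy": 1.1, "dz": 0.8, "wx": 0.018, "wy": 0, "wz": 0, "grip": 0.5},
  {"dx": 0, "dy": 1.3, "dz": 1.0, "wx": 0.023, "wy": 0, "wz": 0, "grip": 0.5},
  {"dx": 0, "dy": 1.3, "dz": 1.0, "wx": 0.023, "wy": 0, "wz": 0, "grip": 0.5},
])

```text
clock: 6.15
eef_pos: [0.549, -0.0242, 0.1086]
tool_rot: [0.732, 0.572, -0.228, -0.292]
ft_force: [-0.8, 0.3, -4.1]
grip_width: 0.0118
grasp_force: 62.7
```

```bash
python3 - <<'E'
from kin import *
o,M=ob(); print('tau',np.degrees(np.arcsin(-M[2,2])))
togo(tcp_stand(46.5,.0025,.010),Mst(46.5))
p,d,k=shot('side','s4'); cv2.imwrite('pics/s4c.png',cv2.resize(p[140:320,230:390,::-1],None,fx=3.3,fy=3.3,interpolation=cv2.INTER_CUBIC))
E
```

```text
t 6.15 p [ 0.549  -0.0242  0.1086] j [-0.099  1.095  0.911  2.14   0.1    1.675] F [-0.8  0.3 -4.1] g 0.0118 62.7
[[0.241, 0.705, -0.668], [0.971, -0.174, 0.166], [0.001, -0.688, -0.726]]
tau 46.526451715995414
shift cm [-0.04  0.15  0.27] rot [0.0005 0.0002 0.0016]
```

View pics/s4c.png

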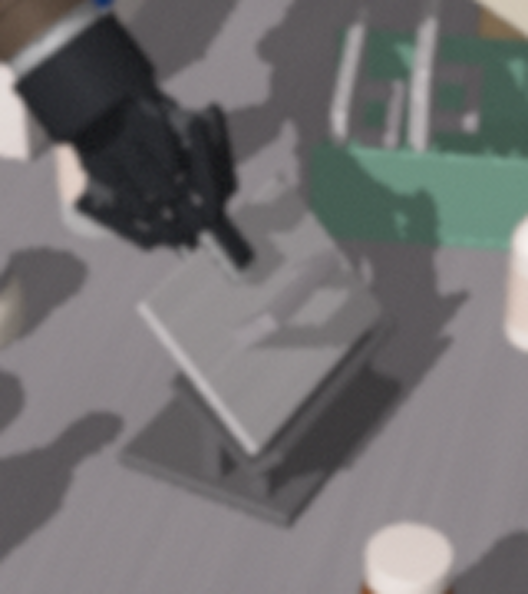

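The lid is just above the ledge, with its lower edge at crop px (255,450) and roughly parallel to the slope. I'll creep down to contact.

Call:
arm_command([
  {"dx": 0, "dy": 0.05, "dz": 0.15, "wx": 0, "wy": 0, "wz": 0, "grip": 0.5},
  {"dx": 0, "dy": 0.1, "dz": 0.25, "wx": 0, "wy": 0, "wz": 0, "grip": 0.5},
  {"dx": 0, "dy": 0.1, "dz": 0.3, "wx": 0, "wy": 0, "wz": 0, "grip": 0.5},
  {"dx": 0, "dy": 0.1, "dz": 0.3, "wx": 0, "wy": 0, "wz": 0, "grip": 0.5},
])

```text
clock: 6.6
eef_pos: [0.5478, -0.0238, 0.1066]
tool_rot: [0.732, 0.573, -0.227, -0.292]
ft_force: [0.1, 0.9, -3.7]
grip_width: 0.0121
grasp_force: 62.7
```

Call:
arm_command([
  {"dx": 0, "dy": 0.05, "dz": 0.1, "wx": 0, "wy": 0, "wz": 0, "grip": 0.5},
  {"dx": 0, "dy": 0.05, "dz": 0.2, "wx": 0, "wy": 0, "wz": 0, "grip": 0.5},
  {"dx": 0, "dy": 0.05, "dz": 0.2, "wx": 0, "wy": 0, "wz": 0, "grip": 0.5},
])

```text
clock: 6.9
eef_pos: [0.5467, -0.0236, 0.1046]
tool_rot: [0.732, 0.573, -0.228, -0.292]
ft_force: [-0.2, -0.4, -3.9]
grip_width: 0.0116
grasp_force: 62.7
```

```bash
python3 - <<'E'
from kin import *
o,M=ob(); print('tau',np.degrees(np.arcsin(-M[2,2])))
togo(tcp_stand(46.5,.0005,.009),Mst(46.5))
E
```

```text
t 6.9 p [ 0.5467 -0.0236  0.1046] j [-0.098  1.089  0.888  2.122  0.1    1.675] F [-0.2 -0.4 -3.9] g 0.0116 62.7
[[0.241, 0.705, -0.667], [0.971, -0.174, 0.166], [0.001, -0.687, -0.726]]
tau 46.57924349259101
shift cm [-0.05  0.12  0.03] rot [0.0014 0.0001 0.0018]
```

Call:
arm_command([
  {"dx": 0, "dy": 0.05, "dz": 0.05, "wx": 0, "wy": 0, "wz": 0, "grip": 0.5},
  {"dx": 0, "dy": 0.1, "dz": 0.15, "wx": 0, "wy": 0, "wz": 0, "grip": 0.5},
  {"dx": 0, "dy": 0.1, "dz": 0.2, "wx": 0, "wy": 0, "wz": 0, "grip": 0.5},
  {"dx": 0, "dy": 0.1, "dz": 0.2, "wx": 0, "wy": 0, "wz": 0, "grip": 0.5},
])

```text
clock: 7.3
eef_pos: [0.5467, -0.0236, 0.1035]
tool_rot: [0.732, 0.573, -0.227, -0.291]
ft_force: [5.0, -1.4, 2.7]
grip_width: 0.0117
grasp_force: 62.9
```

Call:
arm_command([
  {"dx": 0, "dy": 0, "dz": 0, "wx": 0, "wy": 0, "wz": 0, "grip": 1.5},
  {"dx": 0, "dy": 0, "dz": 0, "wx": 0, "wy": 0, "wz": 0, "grip": 1.8},
  {"dx": 0, "dy": 0, "dz": 0, "wx": 0, "wy": 0, "wz": 0, "grip": 2.1},
  {"dx": 0, "dy": 0, "dz": 0, "wx": 0, "wy": 0, "wz": 0, "grip": 2.4},
  {"dx": 0, "dy": 0, "dz": 0, "wx": 0, "wy": 0, "wz": 0, "grip": 2.7},
  {"dx": 0, "dy": 0, "dz": 0, "wx": 0, "wy": 0, "wz": 0, "grip": 3.0},
  {"dx": 0, "dy": 0, "dz": 0, "wx": 0, "wy": 0, "wz": 0, "grip": 3.3},
  {"dx": 0, "dy": 0, "dz": 0, "wx": 0, "wy": 0, "wz": 0, "grip": 3.6},
  {"dx": 0, "dy": 0, "dz": 0, "wx": 0, "wy": 0, "wz": 0, "grip": 4.0},
  {"dx": 0, "dy": 0, "dz": 0, "wx": 0, "wy": 0, "wz": 0, "grip": 4.0},
])

```text
clock: 8.3
eef_pos: [0.5462, -0.0234, 0.1028]
tool_rot: [0.732, 0.573, -0.227, -0.292]
ft_force: [0.9, -0.8, 0.1]
grip_width: 0.0403
grasp_force: 0.0
```

```bash
python3 - <<'E'
from kin import *
o,M=ob(); p,d,k=shot('side','s5'); c=cloud('side',d,k)
cv2.imwrite('pics/s5c.png',cv2.resize(p[140:320,230:390,::-1],None,fx=3.3,fy=3.3,interpolation=cv2.INTER_CUBIC))
# lid frame at nominal rest
C=SO-.0087*ex+.082*ez; q=c-C; s=np.stack([q@ey,q@U,q@N],-1)
m=(abs(s[...,0])<.1)&(abs(s[...,1])<.06)&(s[...,2]>-.005)&(s[...,2]<.015)&(p.min(-1)>70)
f=s[m]; A=np.c_[f[:,0],f[:,1],np.ones(len(f))]; l=np.linalg.lstsq(A,f[:,2],rcond=None)[0]; print(m.sum(),'plane N=',l,[np.percentile(f[:,i],[.5,99.5]).round(4).tolist() for i in(0,1)])
b=(abs(s[...,0])<.05)&(abs(s[...,1])<.03)&(s[...,2]>.031)&(s[...,2]<.045)&(p.min(-1)>70); f=s[b]; print('handle',b.sum(),np.median(f,0),[np.percentile(f[:,i],[1,99]).round(4).tolist() for i in range(3)] if len(f) else 0)
E
```

```text
t 8.3 p [ 0.5462 -0.0234  0.1028] j [-0.098  1.088  0.881  2.116  0.1    1.675] F [ 0.9 -0.8  0.1] g 0.0403 0.0
[[0.241, 0.705, -0.667], [0.971, -0.174, 0.166], [0.001, -0.687, -0.726]]
2964 plane N= [-0.00262957 -0.00940625  0.00517333] [[-0.0809, 0.0789], [-0.0585, 0.0556]]
handle 240 [0.00322843 0.0028741  0.03843393] [[-0.0401, 0.0394], [-0.0048, 0.0295], [0.0317, 0.0429]]
```

View pics/s5c.png

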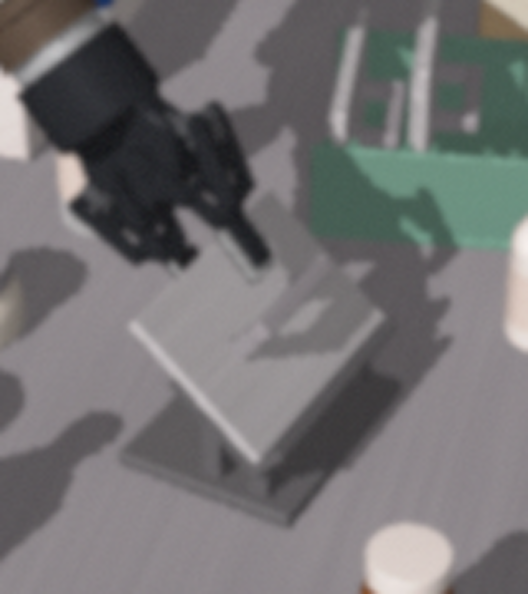

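The lid now lies flat on the rest with the fingers open around its upper edge (crop px 220,250). Next come the withdrawal and the handle approach.

```bash
python3 - <<'E'
from kin import *
o,M=ob(0); F=fit(); print(F[0],F[4])
C=SO-.0087*ex+.082*ez; Mh=np.c_[ey,U,-N]
Q=o['eef_pos']
P=[(Q+.045*-M[:,2]+.006*M[:,1],M),(Q+.09*-M[:,2]+.006*M[:,1],M),(Q+.045*-M[:,2]+.10*ez,Mst(70)),(C+.16*N,Mh),(C+.09*N,Mh),(C+.014*N,Mh)]
for p,m in P:
    j,a,b=ik(p,m,F,o['joint_pos']); print(p.round(4),j.round(3),round(a,4),round(b,4))
    print('  ',(M.T@(p-Q)*100).round(2),R.from_matrix(M.T@m).as_rotvec().round(3))
E
```

```text
t 8.35 p [ 0.5462 -0.0234  0.1028] j [-0.098  1.088  0.881  2.116  0.1    1.675] F [ 0.6 -0.3  0.1] g 0.04 0.0
[[0.241, 0.705, -0.667], [0.971, -0.174, 0.166], [0.001, -0.687, -0.726]]
[0.24558885 0.47679979 0.39628863 0.38695507] 0.008182748680319093
[ 0.5804 -0.032   0.1314] [-0.117  1.086  0.998  2.15   0.093  1.67 ] 0.0023 0.0861
   [ 0.   0.6 -4.5] [0. 0. 0.]
[ 0.6104 -0.0394  0.1641] [-0.125  1.056  1.073  2.15   0.096  1.673] 0.0051 0.1925
   [-0.   0.6 -9. ] [0. 0. 0.]
[ 0.5762 -0.0309  0.2355] [-0.089  0.711  0.692  1.897  0.053  1.717] 0.0 0.0
   [ 1.000e-02 -6.870e+00 -1.176e+01] [-0.409 -0.     0.002]
[0.4328 0.0044 0.2046] [ 0.325 -0.298 -0.828  0.425 -0.354  2.027] 0.0 0.0
   [ -0.02 -15.48   0.63] [-1.456e+00 -1.000e-03  2.000e-03]
[ 0.4764 -0.0065  0.1509] [ 0.224 -0.097 -0.856  0.169 -0.295  1.941] 0.0 0.0
   [-0.03 -8.52  1.44] [-1.456e+00 -1.000e-03  2.000e-03]
[ 0.5238 -0.0183  0.0927] [ 0.147  0.136 -0.843 -0.068 -0.248  1.877] 0.0 0.0
   [-0.04 -0.97  2.31] [-1.456e+00 -1.000e-03  2.000e-03]
```

Call:
arm_command([
  {"dx": 0, "dy": 0.4, "dz": 0, "wx": 0, "wy": 0, "wz": 0, "grip": 5},
  {"dx": 0, "dy": 0.6, "dz": 0, "wx": 0, "wy": 0, "wz": 0, "grip": 5},
  {"dx": 0, "dy": 0.7, "dz": -1, "wx": -0.04, "wy": 0, "wz": 0, "grip": 5},
  {"dx": 0, "dy": 0.7, "dz": -2.2, "wx": -0.07, "wy": 0, "wz": 0, "grip": 5},
  {"dx": 0, "dy": 0.7, "dz": -3.5, "wx": -0.1, "wy": 0, "wz": 0, "grip": 5},
  {"dx": 0, "dy": 0.7, "dz": -5, "wx": -0.14, "wy": 0, "wz": 0, "grip": 5},
  {"dx": 0, "dy": -0.5, "dz": -7, "wx": -0.2, "wy": 0, "wz": 0, "grip": 5},
  {"dx": 0, "dy": -2.5, "dz": -9, "wx": -0.28, "wy": 0, "wz": 0, "grip": 5},
  {"dx": 0, "dy": -5, "dz": -11, "wx": -0.36, "wy": 0, "wz": 0, "grip": 5},
  {"dx": 0, "dy": -7, "dz": -12, "wx": -0.42, "wy": 0, "wz": 0, "grip": 5},
])

```text
clock: 9.35
eef_pos: [0.578, -0.0314, 0.2424]
tool_rot: [0.777, 0.608, -0.099, -0.129]
ft_force: [-0.3, 0.8, 0.4]
grip_width: 0.0498
grasp_force: 0.0
```

```bash
python3 - <<'E'
from kin import *
o,M=ob(); p,d,k=shot('side','s6'); c=cloud('side',d,k)
C=SO-.0087*ex+.082*ez; q=c-C; s=np.stack([q@ey,q@U,q@N],-1)
m=(abs(s[...,0])<.1)&(abs(s[...,1])<.07)&(s[...,2]>-.005)&(s[...,2]<.015)&(p.min(-1)>70)
f=s[m]; A=np.c_[f[:,0],f[:,1],np.ones(len(f))]; l=np.linalg.lstsq(A,f[:,2],rcond=None)[0]; print(m.sum(),'plane N=',l,[np.percentile(f[:,i],[.5,99.5]).round(4).tolist() for i in(0,1)],cv2.minAreaRect((f[:,:2]*1000).astype(np.float32)))
b=(abs(s[...,0])<.05)&(abs(s[...,1])<.03)&(s[...,2]>.028)&(s[...,2]<.045)&(p.min(-1)>70); f=s[b]; print('handle',b.sum(),np.median(f,0),[np.percentile(f[:,i],[1,99]).round(4).tolist() for i in range(3)])
Mh=np.c_[ey,U,-N]; togo(C+.16*N,Mh)
E
```

```text
t 9.35 p [ 0.578  -0.0314  0.2424] j [-0.082  0.694  0.689  1.888  0.054  1.723] F [-0.3  0.8  0.4] g 0.0498 0.0
[[0.241, 0.919, -0.311], [0.971, -0.227, 0.079], [0.002, -0.321, -0.947]]
3150 plane N= [-0.00280002 -0.00889917  0.0051644 ] [[-0.081, 0.0785], [-0.059, 0.0556]] ((-1.5610885620117188, -2.8720550537109375), (167.5948486328125, 117.9432601928711), 0.08642344921827316)
handle 210 [0.00381847 0.0016138  0.03856542] [[-0.0409, 0.0385], [-0.0049, 0.0072], [0.0289, 0.0423]]
shift cm [ -0.07 -12.75   8.78] rot [-1.0176 -0.0041  0.0011]
```

Call:
arm_command([
  {"dx": 0, "dy": -2, "dz": 0, "wx": -0.12, "wy": 0, "wz": 0, "grip": 5},
  {"dx": 0, "dy": -4.5, "dz": 1, "wx": -0.25, "wy": 0, "wz": 0, "grip": 5},
  {"dx": 0, "dy": -7, "dz": 2.5, "wx": -0.39, "wy": 0, "wz": 0, "grip": 5},
  {"dx": 0, "dy": -9, "dz": 4, "wx": -0.53, "wy": 0, "wz": 0, "grip": 5},
  {"dx": 0, "dy": -11, "dz": 5.5, "wx": -0.67, "wy": 0, "wz": 0, "grip": 5},
  {"dx": 0, "dy": -12, "dz": 7, "wx": -0.81, "wy": 0, "wz": 0, "grip": 5},
  {"dx": -0.05, "dy": -12.7, "dz": 8.3, "wx": -0.94, "wy": 0, "wz": 0, "grip": 5},
  {"dx": -0.07, "dy": -12.75, "dz": 8.8, "wx": -1.018, "wy": -0.004, "wz": 0.001, "grip": 5},
  {"dx": -0.07, "dy": -12.75, "dz": 8.8, "wx": -1.018, "wy": -0.004, "wz": 0.001, "grip": 5},
  {"dx": -0.07, "dy": -12.75, "dz": 8.8, "wx": -1.018, "wy": -0.004, "wz": 0.001, "grip": 5},
])

```text
clock: 10.4
eef_pos: [0.433, 0.0047, 0.1994]
tool_rot: [0.742, 0.58, 0.206, 0.264]
ft_force: [1.3, 0.3, 0.3]
grip_width: 0.0501
grasp_force: 0.0
```

```bash
python3 - <<'E'
from kin import *
o,M=ob(); C=SO-.0087*ex+.082*ez; Mh=np.c_[ey,U,-N]
togo(C+.014*N,Mh)
p,d,k=shot('wrist','w7'); c=cloud('wrist',d,k); q=c-C; s=np.stack([q@ey,q@U,q@N],-1)
b=(abs(s[...,0])<.055)&(abs(s[...,1])<.03)&(s[...,2]>.031)&(s[...,2]<.045)&(p.min(-1)>70); f=s[b]; print('handle',b.sum(),np.median(f,0),cv2.minAreaRect((f[:,:2]*1000).astype(np.float32)))
E
```

```text
t 10.4 p [0.433  0.0047 0.1994] j [ 0.204 -0.303 -0.845  0.396 -0.277  1.927] F [1.3 0.3 0.3] g 0.0501 0.0
[[0.241, 0.753, 0.612], [0.97, -0.187, -0.153], [-0.001, 0.631, -0.776]]
shift cm [-0.03  0.54 14.19] rot [-0.0151  0.0001  0.0008]
handle 1348 [0.0017686  0.00164048 0.03618386] ((-1.2936782836914062, 1.7948637008666992), (11.313925743103027, 79.1194076538086), 89.88845825195312)
```

View pics/w7.png

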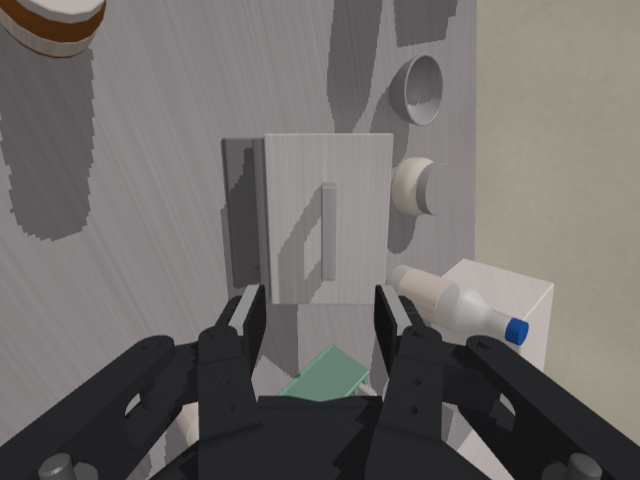

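The wrist view shows the handle bar at px (328,232), parallel to the pads and slightly right of the finger centre (≈320).

Call:
arm_command([
  {"dx": -0.1, "dy": 0.3, "dz": 3, "wx": -0.005, "wy": 0, "wz": 0, "grip": 5},
  {"dx": -0.16, "dy": 0.6, "dz": 7, "wx": -0.01, "wy": 0, "wz": 0, "grip": 5},
  {"dx": -0.16, "dy": 0.7, "dz": 10, "wx": -0.015, "wy": 0, "wz": 0, "grip": 5},
  {"dx": -0.16, "dy": 0.7, "dz": 12, "wx": -0.015, "wy": 0, "wz": 0, "grip": 5},
  {"dx": -0.16, "dy": 0.7, "dz": 13.2, "wx": -0.015, "wy": 0, "wz": 0, "grip": 5},
  {"dx": -0.16, "dy": 0.7, "dz": 13.2, "wx": -0.015, "wy": 0, "wz": 0, "grip": 5},
])

```text
clock: 11.05
eef_pos: [0.5205, -0.0199, 0.0986]
tool_rot: [0.741, 0.578, 0.208, 0.269]
ft_force: [0.3, 0.2, 0.0]
grip_width: 0.0497
grasp_force: 0.0
```

```bash
python3 - <<'E'
from kin import *
o,M=ob(); C=SO-.0087*ex+.082*ez; Mh=np.c_[ey,U,-N]
togo(C+.014*N-.0013*ey+.0015*U,Mh)
E
```

```text
t 11.05 p [ 0.5205 -0.0199  0.0986] j [ 0.084  0.093 -0.887 -0.076 -0.211  1.827] F [0.3 0.2 0. ] g 0.0497 0.0
[[0.244, 0.745, 0.621], [0.97, -0.186, -0.158], [-0.002, 0.64, -0.768]]
shift cm [ 0.11 -0.01  0.63] rot [-0.0032  0.0032 -0.0003]
```

Call:
arm_command([
  {"dx": 0.1, "dy": 0, "dz": 0.3, "wx": -0.003, "wy": 0.003, "wz": 0, "grip": 4},
  {"dx": 0.1, "dy": 0, "dz": 0.5, "wx": -0.003, "wy": 0.003, "wz": 0, "grip": 3},
  {"dx": 0.1, "dy": 0, "dz": 0.5, "wx": -0.003, "wy": 0.003, "wz": 0, "grip": 1.8},
  {"dx": 0.1, "dy": 0, "dz": 0.5, "wx": -0.003, "wy": 0.003, "wz": 0, "grip": 1},
  {"dx": 0.1, "dy": 0, "dz": 0.5, "wx": -0.003, "wy": 0.003, "wz": 0, "grip": 0.5},
  {"dx": 0.1, "dy": 0, "dz": 0.5, "wx": -0.003, "wy": 0.003, "wz": 0, "grip": 0.5},
  {"dx": 0.1, "dy": 0, "dz": 0.5, "wx": -0.003, "wy": 0.003, "wz": 0, "grip": 0.5},
])

```text
clock: 11.75
eef_pos: [0.5221, -0.0189, 0.0969]
tool_rot: [0.74, 0.578, 0.212, 0.271]
ft_force: [1.3, -0.1, 6.2]
grip_width: 0.0104
grasp_force: 59.7
```

```bash
cat >> kin.py <<'E'
TY=np.radians(15); TO=np.array([.4979,.3586,0]); tx=np.array([np.cos(TY),np.sin(TY),0]); ty=np.array([-np.sin(TY),np.cos(TY),0])
Mt=np.c_[ty,np.cross(-ez,ty),-ez]
E
python3 - <<'E'
from kin import *
o,M=ob(); F=fit()
P=[(o['eef_pos']+.05*N,M),(np.array([.48,.03,.27]),R.from_matrix(M)),(TO+.27*ez,Mt)]
togo(P[0][0]); 
Rm=R.from_matrix(M); d=(Rm.inv()*R.from_matrix(Mt)).as_rotvec(); print('rot',d,np.linalg.norm(d))
togo([.49,.0,.27]); togo(TO+.27*ez,Mt)
j,a,b=ik(P[2][0],Mt,F,o['joint_pos']); print(j.round(3),a,b)
E
```

```text
t 11.75 p [ 0.5221 -0.0189  0.0969] j [ 0.085  0.101 -0.895 -0.101 -0.209  1.825] F [ 1.3 -0.1  6.2] g 0.0104 59.7
[[0.24, 0.74, 0.628], [0.971, -0.184, -0.155], [0.001, 0.646, -0.763]]
shift cm [ 0.01  0.02 -5.  ] rot None
rot [ 0.68786411  0.17644672 -0.4838188 ] 0.8592852270908018
shift cm [  1.07   8.46 -15.51] rot None
shift cm [ 36.07   2.45 -20.57] rot [ 0.6879  0.1764 -0.4838]
[ 0.624  0.466  0.429  1.533 -0.     1.933] 8.20761388484362e-11 1.4818335860297201e-09
```

Call:
arm_command([
  {"dx": 0, "dy": 0, "dz": -1, "wx": 0, "wy": 0, "wz": 0, "grip": 0.5},
  {"dx": 0, "dy": 0, "dz": -3, "wx": 0, "wy": 0, "wz": 0, "grip": 0.5},
  {"dx": 0, "dy": 0.5, "dz": -5, "wx": 0, "wy": 0, "wz": 0, "grip": 0.5},
  {"dx": 0.2, "dy": 2, "dz": -7.5, "wx": 0.05, "wy": 0.013, "wz": -0.035, "grip": 0.5},
  {"dx": 0.5, "dy": 4, "dz": -10, "wx": 0.12, "wy": 0.03, "wz": -0.085, "grip": 0.5},
  {"dx": 1, "dy": 6, "dz": -12.5, "wx": 0.2, "wy": 0.05, "wz": -0.14, "grip": 0.5},
  {"dx": 2, "dy": 7.5, "dz": -14.5, "wx": 0.28, "wy": 0.07, "wz": -0.2, "grip": 0.5},
  {"dx": 5, "dy": 8, "dz": -16, "wx": 0.35, "wy": 0.09, "wz": -0.25, "grip": 0.5},
  {"dx": 9, "dy": 7.5, "dz": -16.5, "wx": 0.43, "wy": 0.11, "wz": -0.3, "grip": 0.5},
  {"dx": 13, "dy": 7, "dz": -17, "wx": 0.51, "wy": 0.13, "wz": -0.36, "grip": 0.5},
])

```text
clock: 12.75
eef_pos: [0.4955, 0.1212, 0.2692]
tool_rot: [0.654, 0.752, 0.052, 0.068]
ft_force: [1.5, -0.3, -3.4]
grip_width: 0.0106
grasp_force: 59.6
```

```bash
python3 - <<'E'
from kin import *
o,M=ob(); togo(TO+.25*ez,Mt)
E
```

```text
t 12.75 p [0.4955 0.1212 0.2692] j [ 0.274  0.118 -0.062  1.229 -0.057  1.701] F [ 1.5 -0.3 -3.4] g 0.0106 59.6
[[-0.135, 0.976, 0.17], [0.99, 0.139, -0.011], [-0.034, 0.167, -0.985]]
shift cm [23.54  3.22  1.67] rot [ 0.1658  0.045  -0.123 ]
```

Call:
arm_command([
  {"dx": 4, "dy": 0.6, "dz": 0, "wx": 0.03, "wy": 0.01, "wz": -0.02, "grip": 0.5},
  {"dx": 8, "dy": 1.2, "dz": 0, "wx": 0.06, "wy": 0.015, "wz": -0.04, "grip": 0.5},
  {"dx": 12, "dy": 1.7, "dz": 0, "wx": 0.09, "wy": 0.022, "wz": -0.06, "grip": 0.5},
  {"dx": 16, "dy": 2.2, "dz": 0.5, "wx": 0.12, "wy": 0.03, "wz": -0.09, "grip": 0.5},
  {"dx": 20, "dy": 2.8, "dz": 1, "wx": 0.15, "wy": 0.04, "wz": -0.11, "grip": 0.5},
  {"dx": 22.5, "dy": 3.1, "dz": 1.5, "wx": 0.166, "wy": 0.045, "wz": -0.123, "grip": 0.5},
  {"dx": 23.5, "dy": 3.2, "dz": 1.7, "wx": 0.166, "wy": 0.045, "wz": -0.123, "grip": 0.5},
  {"dx": 23.5, "dy": 3.2, "dz": 1.7, "wx": 0.166, "wy": 0.045, "wz": -0.123, "grip": 0.5},
  {"dx": 23.5, "dy": 3.2, "dz": 1.7, "wx": 0.166, "wy": 0.045, "wz": -0.123, "grip": 0.5},
])

```text
clock: 13.65
eef_pos: [0.4995, 0.3563, 0.2499]
tool_rot: [0.609, 0.793, 0.001, 0.002]
ft_force: [-0.1, -0.0, -2.9]
grip_width: 0.0107
grasp_force: 59.6
```

```bash
python3 - <<'E'
from kin import *
o,M=ob(); togo(TO+.25*ez,Mt)
for n in('side','top','wrist'):
    p,d,k=shot(n,n+'8'); c=cloud(n,d,k); q=(c-o['eef_pos'])@M
    m=(d>0)&(abs(q[...,0])<.11)&(abs(q[...,1])<.08)&(abs(q[...,2]-.010)<.008)&(p.min(-1)>90)
    f=q[m]
    if len(f)<100: print(n,len(f)); continue
    A=np.c_[f[:,0],f[:,1],np.ones(len(f))]; print(n,len(f),'plane',np.linalg.lstsq(A,f[:,2],rcond=None)[0].round(4),cv2.minAreaRect((f[:,:2]*1000).astype(np.float32)),[np.percentile(f[:,i],[.5,99.5]).round(4).tolist() for i in(0,1)])
cv2.imwrite('pics/t8c.png',cv2.resize(np.hstack([cv2.imread('pics/side8.png')[200:480,120:440],cv2.imread('pics/top8.png')[130:410,20:340]]),None,fx=1.25,fy=1.25))
E
```

```text
t 13.65 p [0.4995 0.3563 0.2499] j [ 0.622  0.466  0.378  1.48  -0.004  1.932] F [-0.1 -0.  -2.9] g 0.0107 59.6
[[-0.257, 0.966, 0.005], [0.966, 0.257, -0.002], [-0.003, 0.004, -1.0]]
shift cm [ 0.26 -0.09 -0.01] rot [ 0.0043  0.0029 -0.0014]
side 5709 plane [0.0001 0.0015 0.0139] ((0.6657180786132812, -1.3734245300292969), (162.85592651367188, 110.01132202148438), 0.10851715505123138) [[-0.0752, 0.0802], [-0.056, 0.0529]]
top 4338 plane [-0.0012  0.0005  0.0146] ((-0.460968017578125, 0.05544281005859375), (110.87737274169922, 161.1310577392578), 89.96910858154297) [[-0.0801, 0.0784], [-0.0548, 0.0541]]
wrist 40711 plane [-0.0012 -0.0011  0.0146] ((3.0008316040039062, 0.976654052734375), (151.40724182128906, 110.35127258300781), 0.07561291009187698) [[-0.0624, 0.0786], [-0.053, 0.0549]]
```

View pics/t8c.png

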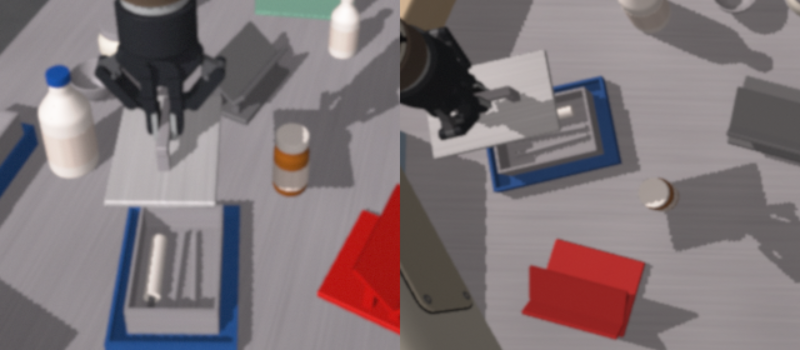

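The lid is level in the hand and centred within about 1 mm, at combined-view px (165,150), ready over the tray. I'm lowering it.

Call:
arm_command([
  {"dx": 0.1, "dy": 0, "dz": 2, "wx": 0.004, "wy": 0.003, "wz": -0.001, "grip": 0.5},
  {"dx": 0.2, "dy": -0.1, "dz": 5, "wx": 0.004, "wy": 0.003, "wz": -0.001, "grip": 0.5},
  {"dx": 0.25, "dy": -0.1, "dz": 8, "wx": 0.004, "wy": 0.003, "wz": -0.001, "grip": 0.5},
  {"dx": 0.25, "dy": -0.1, "dz": 11, "wx": 0.004, "wy": 0.003, "wz": -0.001, "grip": 0.5},
  {"dx": 0.25, "dy": -0.1, "dz": 13.5, "wx": 0.004, "wy": 0.003, "wz": -0.001, "grip": 0.5},
  {"dx": 0.25, "dy": -0.1, "dz": 15, "wx": 0.004, "wy": 0.003, "wz": -0.001, "grip": 0.5},
  {"dx": 0.25, "dy": -0.1, "dz": 15.8, "wx": 0.004, "wy": 0.003, "wz": -0.001, "grip": 0.5},
  {"dx": 0.25, "dy": -0.1, "dz": 15.8, "wx": 0.004, "wy": 0.003, "wz": -0.001, "grip": 0.5},
  {"dx": 0.25, "dy": -0.1, "dz": 15.8, "wx": 0.004, "wy": 0.003, "wz": -0.001, "grip": 0.5},
])

```text
clock: 14.7
eef_pos: [0.5006, 0.3599, 0.0941]
tool_rot: [0.609, 0.793, 0.003, 0.001]
ft_force: [-0.3, -0.7, -3.7]
grip_width: 0.0105
grasp_force: 59.6
```

```bash
python3 - <<'E'
from kin import *
o,M=ob(); togo(TO+.0735*ez,Mt)
E
```

```text
t 14.7 p [0.5006 0.3599 0.0941] j [6.230e-01 5.500e-01 1.030e-01 1.118e+00 1.000e-03 1.933e+00] F [-0.3 -0.7 -3.7] g 0.0105 59.6
[[-0.258, 0.966, 0.004], [0.966, 0.258, 0.004], [0.003, 0.005, -1.0]]
shift cm [-0.06 -0.31  2.06] rot [ 0.0049 -0.0025 -0.0006]
```

Call:
arm_command([
  {"dx": -0.05, "dy": -0.2, "dz": 0.3, "wx": 0.005, "wy": -0.002, "wz": 0, "grip": 0.5},
  {"dx": -0.05, "dy": -0.3, "dz": 0.7, "wx": 0.005, "wy": -0.002, "wz": 0, "grip": 0.5},
  {"dx": -0.05, "dy": -0.3, "dz": 1.1, "wx": 0.005, "wy": -0.002, "wz": 0, "grip": 0.5},
  {"dx": -0.05, "dy": -0.3, "dz": 1.4, "wx": 0.005, "wy": -0.002, "wz": 0, "grip": 0.5},
  {"dx": -0.05, "dy": -0.3, "dz": 1.6, "wx": 0.005, "wy": -0.002, "wz": 0, "grip": 0.5},
  {"dx": -0.05, "dy": -0.3, "dz": 1.6, "wx": 0.005, "wy": -0.002, "wz": 0, "grip": 0.5},
])

```text
clock: 15.3
eef_pos: [0.4968, 0.3585, 0.0762]
tool_rot: [0.609, 0.793, -0.001, -0.001]
ft_force: [0.6, -0.6, -2.6]
grip_width: 0.0105
grasp_force: 59.6
```

```bash
python3 - <<'E'
from kin import *
o,M=ob(); togo(TO+.0735*ez,Mt)
E
```

```text
t 15.3 p [0.4968 0.3585 0.0762] j [6.250e-01 5.650e-01 7.800e-02 1.087e+00 1.000e-03 1.934e+00] F [ 0.6 -0.6 -2.6] g 0.0105 59.6
[[-0.259, 0.966, -0.003], [0.966, 0.259, -0.001], [-0.001, -0.003, -1.0]]
shift cm [-0.02  0.11  0.27] rot [-0.0029  0.0006  0.0001]
```

Near the rim with no contact yet. I'll make small steps until the force changes.

Call:
arm_command([
  {"dx": 0, "dy": 0.05, "dz": 0.1, "wx": 0, "wy": 0, "wz": 0, "grip": 0.5},
  {"dx": 0, "dy": 0.1, "dz": 0.2, "wx": 0, "wy": 0, "wz": 0, "grip": 0.5},
  {"dx": 0, "dy": 0.1, "dz": 0.3, "wx": 0, "wy": 0, "wz": 0, "grip": 0.5},
  {"dx": 0, "dy": 0.1, "dz": 0.35, "wx": 0, "wy": 0, "wz": 0, "grip": 0.5},
  {"dx": 0, "dy": 0.1, "dz": 0.35, "wx": 0, "wy": 0, "wz": 0, "grip": 0.5},
])

```text
clock: 15.8
eef_pos: [0.4983, 0.3591, 0.0742]
tool_rot: [0.609, 0.793, -0.0, -0.0]
ft_force: [-1.6, -1.8, 2.1]
grip_width: 0.0105
grasp_force: 60.4
```

Call:
arm_command([
  {"dx": 0, "dy": 0, "dz": 0.05, "wx": 0, "wy": 0, "wz": 0, "grip": 0.5},
  {"dx": 0, "dy": 0, "dz": 0.1, "wx": 0, "wy": 0, "wz": 0, "grip": 0.5},
  {"dx": 0, "dy": 0, "dz": 0.1, "wx": 0, "wy": 0, "wz": 0, "grip": 0.5},
])

```text
clock: 16.1
eef_pos: [0.4983, 0.3591, 0.0742]
tool_rot: [0.609, 0.793, -0.0, -0.0]
ft_force: [-3.8, -3.0, 7.7]
grip_width: 0.0109
grasp_force: 61.2
```

```bash
python3 - <<'E'
from kin import *
o,M=ob(); 
p,d,k=shot('side','side9'); c=cloud('side',d,k); q=c-TO; s=np.stack([q@tx,q@ty,q[...,2]],-1)
m=(d>0)&(abs(s[...,0])<.075)&(abs(s[...,1])<.1)&(abs(s[...,2]-.06)<.009)&(p.min(-1)>70); f=s[m]
A=np.c_[f[:,0],f[:,1],np.ones(len(f))]; print(len(f),'plane',np.linalg.lstsq(A,f[:,2],rcond=None)[0].round(4),cv2.minAreaRect((f[:,:2]*1000).astype(np.float32)))
E
```

```text
t 16.1 p [0.4983 0.3591 0.0742] j [0.624 0.568 0.077 1.08  0.    1.933] F [-3.8 -3.   7.7] g 0.0109 61.2
[[-0.259, 0.966, -0.001], [0.966, 0.259, 0.0], [0.0, -0.0, -1.0]]
4726 plane [ 0.0009 -0.0057  0.0603] ((-0.6830558776855469, 0.5593643188476562), (162.0486297607422, 110.34188842773438), 89.9898681640625)
```

Seated: the top face is at about 59 mm after the side camera's bias, level and centred. Releasing and retreating.

Call:
arm_command([
  {"dx": 0, "dy": 0, "dz": -0.1, "wx": 0, "wy": 0, "wz": 0, "grip": 1.5},
  {"dx": 0, "dy": 0, "dz": -0.1, "wx": 0, "wy": 0, "wz": 0, "grip": 2.5},
  {"dx": 0, "dy": 0, "dz": -0.1, "wx": 0, "wy": 0, "wz": 0, "grip": 3.5},
  {"dx": 0, "dy": 0, "dz": -0.1, "wx": 0, "wy": 0, "wz": 0, "grip": 4},
  {"dx": 0, "dy": 0, "dz": -0.1, "wx": 0, "wy": 0, "wz": 0, "grip": 4},
  {"dx": 0, "dy": 0, "dz": -1.5, "wx": 0, "wy": 0, "wz": 0, "grip": 4},
  {"dx": 0, "dy": 0, "dz": -4.5, "wx": 0, "wy": 0, "wz": 0, "grip": 4},
  {"dx": 0, "dy": 0, "dz": -8.5, "wx": 0, "wy": 0, "wz": 0, "grip": 4},
  {"dx": 0, "dy": 0, "dz": -12, "wx": 0, "wy": 0, "wz": 0, "grip": 4},
  {"dx": 0, "dy": 0, "dz": -12, "wx": 0, "wy": 0, "wz": 0, "grip": 4},
])

```text
clock: 17.15
eef_pos: [0.5011, 0.3611, 0.1987]
tool_rot: [0.609, 0.793, 0.005, 0.001]
ft_force: [0.7, 0.4, -0.9]
grip_width: 0.0399
grasp_force: 0.0
```

```bash
python3 - <<'E'
from kin import *
o,M=ob()
for n in('side','wrist'):
    p,d,k=shot(n,n+'10'); c=cloud(n,d,k); q=c-TO; s=np.stack([q@tx,q@ty,q[...,2]],-1)
    m=(d>0)&(abs(s[...,0])<.075)&(abs(s[...,1])<.1)&(abs(s[...,2]-.06)<.009)&(p.min(-1)>70); f=s[m]
    A=np.c_[f[:,0],f[:,1],np.ones(len(f))]; print(n,len(f),'plane',np.linalg.lstsq(A,f[:,2],rcond=None)[0].round(4),cv2.minAreaRect((f[:,:2]*1000).astype(np.float32)))
cv2.imwrite('pics/s10.png',cv2.imread('pics/side10.png'))
E
```

```text
t 17.15 p [0.5011 0.3611 0.1987] j [6.240e-01 4.830e-01 2.730e-01 1.351e+00 1.000e-03 1.933e+00] F [ 0.7  0.4 -0.9] g 0.0399 0.0
[[-0.259, 0.966, 0.008], [0.966, 0.259, 0.006], [0.004, 0.009, -1.0]]
side 6137 plane [ 0.0006 -0.0032  0.0602] ((-0.5456733703613281, -0.0843963623046875), (110.52664184570312, 163.7887725830078), 0.004646191839128733)
wrist 20315 plane [ 0.0003 -0.0005  0.0583] ((0.8793830871582031, -0.420379638671875), (159.5411834716797, 110.06674194335938), 89.98558807373047)
```

View pics/s10.png

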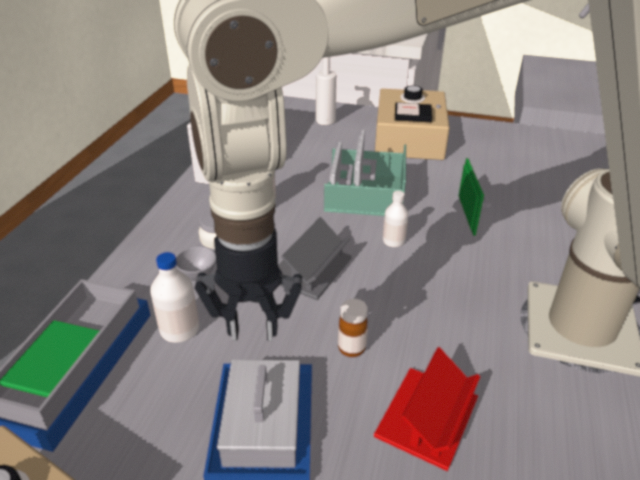

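The picture shows the lid flush on the tray with its handle up (px 262,400), the gripper clear above it, and the other lids and bystanders undisturbed.

```bash
python3 -c "
from workcell import job
print(job.job_done())"
```

```text
the job is handed in; nothing more can be done
None
```

The job is handed in: the middle-sized lid was leaned and released on the rest, then taken by its handle and laid on the tray. The last images show it level within about 0.2°, centred within about 1 mm and released, with nothing else visibly moved; no verdict was returned.

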